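# Find the socket key for the digestion vessel's nut

## Robot

A 6-joint arm with a two-finger parallel gripper is mounted at the origin on the work surface. World frame = base frame: x ahead of the robot, y to its left, z up, the work surface at z = 0. Lengths are in m, angles in rad, forces in N, time in s.
With the tool pointing down it reaches from about 0.35 to 0.95 m from the base axis. Payload 17.4 kg.
Tool frame: the origin (TCP) lies midway between the tips of the shut fingers; the grasp point (between the pads) lies manip.pinch_z behind it (manip.pinch_z is the distance from the TCP to the grasp point, in m); z points along the fingers, y is the direction in which the jaws open and shut (so a half turn about z gives the same grasp; the last joint's range is limited). The gripper opens to 93 mm and grips with 3 to 60 N. Pads are 15 mm wide; open, the fingers measure 128 mm over their backs; the gripper's body (75 mm by 188 mm) begins 65 mm behind the grasp point.
Start: joints at [-1.248, 0.116, 1.442, -0, 1.584, -0.038], TCP at [0.238, -0.632, 0.219] pointing down, gripper open.
Joint ranges: [-2.83, 2.83], [-0.83, 2.19], [0.07, 2.5], [-1.14, 4.28], [0.01, 3], [-2.97, 2.97]. Speed limits (rad/s): [1.89, 1.89, 2.22, 3.14, 3.14, 3.14].

## Interface

Orientations are given as a unit quaternion [x, y, z, w].
In Python, from workcell import sensors, viewer, workorder, manip gives the robot as it stands.
- The arm moves only by the tool jog_arm, never from a script. Its argument "series" is a list of rows, each a list of 3 entries, a list of its own where there are three numbers: the turn, a rotation vector about the tool's x, y, z in rad, then the shift along the tool's x, y, z in m, then the opening, from 0 (shut) to 1 (fully open). A call has 1 to 5 rows; each row is the pose to reach, as a shift and turn from the pose measured when the call began, along the tool's axes at that moment; what a row does not reach only later rows make up. A row lasts 1/8 s, in which the tool goes at most 62.5 mm and 10.7 degrees, less where a joint would pass 70% of its speed; a pose out of reach is approached as far as the arm can. A call with a gripper value outside its range is refused whole. The fingers move at their own pace and stop on an object; the grip force is fixed at half the most. Time passes only in rows, so rows that repeat a pose let the fingers close. It gives the time, the measured TCP pose, the force and the opening at its end, in the units of the state.
- sensors.observe(): the state, without advancing time (a new reading comes with each control period).
- viewer.capture(name): name is "scene" or "side" or "wrist"; returns a dict with "image" (384x512x3 uint8, red, green, blue), "depth" (384x512 float32, m along the optical axis (not along the pixel's ray), 0 where there is no reading), "fx", "fy", "cx", "cy" (pixels), "distortion" ([k1, k2, p1, p2, k3] as OpenCV has them; the pictures are not rectified), "origin" and "attitude" of the camera in the world. Camera axes: x right, y down, z forward; pixel columns grow to the right and rows downward; lengths in m; the calibration is good to about 2 mm. A picture is of the moment at which its call begins.
- workorder.finish_job(): hands the job in, once; it reports no verdict.
The state is a dict: "time_s": time; "q": joint angles; "joint_velocities": joint speeds; "tau": joint torques, N m; "tool_pos": TCP position; "ee_rot": TCP orientation; "contact_force": force on the tool from outside, world axes, zero at the start; "wrist_torque": the same for the moment, N m; "gripper_width": finger opening in m.
Only numpy, scipy, OpenCV 4.12 (cv2) and the standard library are available. Lean on these libraries where they do the work, as an engineer would, in place of code of your own. Each camera call takes 0.05 s, during which the arm holds its last target.

## Task

Find out which of the three look-alike socket keys on the tray fits the hex nut on top of the steel digestion vessel, by trying them on the nut, and push the one that fits all the way down over the nut. Finish still gripping that key, upright and fully home on the nut, ready to loosen it; the two that do not fit must be left standing upright on the tray. Let no key fall over and do not disturb the bottle, beaker, tube rack and loose cap.

Things in the scene. Friction and masses are not known exactly. Their poses are not given: they have to be found in the camera images.
- key_a_mid (a point): one of three socket keys alike outside, 85 mm tall, 0.2 to 0.35 kg, standing mouth down: steel six-sided barrel 40 mm across flats up to 34 mm, cone to 40 mm, then a flat grey grip from 40 to 85 mm, 44 mm long (own x), 20 mm thick (own y). This point: on its axis half-way up, 42.5 mm above its lower face; mid-grip is 20 mm above this point. Own z up
- key_b_mid (a point): second of the three socket keys; shape, point and axes as for key_a. Which key fits is not told: find it by trying. Each has a hex socket open below, 18 mm deep, two flats facing own +y and -y. One socket is 26 mm across flats and slips over the nut; the other two are clearly smaller and stop on the nut's top, 15 mm higher than a key fully home
- key_c_mid (a point): third of the three socket keys; shape, point and axes as for key_a, socket as for key_b. At the start the three stand on the tray in a row along its own y, in any order, about 95 mm apart, their grips running roughly along the row, so that they are pinched across the row
- nut_top (a point): centre of the top of the dark hex nut, 24 mm across flats, 15 mm tall, top 3 mm tapered, on the flat lid (68 mm diameter, 80 mm above the bench) of the steel vessel in its fixed 110 mm square clamp. The nut does not turn. Two flats face own +y and -y; the key goes on at any multiple of 60 degrees, within 9. Fully home, a key rests on the lid, its mid point 27.5 mm above this point
- tray_top (a point): centre of the top face of the flat fixed tray (steel with a dark rubber inlay, 190 mm along own x, 310 mm along own y, 10 mm high, no rim). The keys stand on it
- bottle: bystander: closed clear bottle with white cap, 64 mm diameter, 130 mm tall; origin at the centre of its underside
- beaker: bystander: glass beaker, 70 mm diameter, 85 mm tall; origin at the centre of its underside
- tube_rack: bystander: white rack 80 x 170 mm with eight capped tubes, 88 mm tall; origin at the centre of its underside, long side along own y
- cap: bystander: loose dark screw cap lying on the bench, 32 mm diameter, 13 mm tall; origin at the centre of its underside
Mind the look-alikes: they are no part of the job. What is shaped like the part that bears key_c_mid but orange is not meant.

How it is judged:
By the outcome, as a careful person would: the job done as asked, in the order asked, and still so for the second after the job is handed in, while the arm keeps its last pose, push and grip.
It also fails if it takes over 72 s, if anything falls off the work surface, if the arm or the gripper's body presses on something with over 40 N, if the wrist force passes 120 N, or if a joint passes its speed limit or range.

## Working session

There is one attempt and no reset: what is moved stays moved. The work goes in short steps, Python scripts to look and compute and a tool call to move; the robot and the scene stay as the last step left them, time stands still between calls to the robot, and variables do not carry over. Pictures are saved under pics/ and viewed, and the job is handed in when it is done.

Besides the shell and the picture viewer there is one more tool, called after "Request:" as name(argument=value, ...) on one line, values as JSON. jog_arm: Moves the arm, as the interface text tells. Its arguments: {"type":"object","properties":{"series":{"type":"array","items":{"type":"array"}}},"required":["series"]}

```bash
ls; mkdir -p pics; python3 - <<'E'
from workcell import sensors, viewer, workorder, manip
import cv2
s=sensors.observe();print(s);print([ (k,getattr(manip,k)) for k in dir(manip) if k[0]!='_'])
for n in ("scene","side","wrist"):
    c=viewer.capture(n);cv2.imwrite(f"pics/{n}0.png",c["image"][:,:,::-1])
    print(n,{k:c[k] for k in c if k not in("image","depth")})
E
```

```text
pics
{'time_s': 0.0, 'q': array([-1.24778120e+00,  1.16461885e-01,  1.44228405e+00,  8.06475180e-07,
        1.58397899e+00, -3.77773502e-02]), 'joint_velocities': array([-0.00046203,  0.00036946,  0.00116338,  0.00123249,  0.00075805,
       -0.00184085]), 'tau': array([ 2.07178011e-03, -7.21271682e+01, -6.22590709e+01,  7.80809624e-02,
        2.39241641e-02, -2.56479655e-05]), 'tool_pos': array([ 0.23822579, -0.63134208,  0.21790976]), 'ee_rot': array([ 9.83772519e-01,  1.79419370e-01, -8.00685019e-05, -5.60441004e-04]), 'contact_force': array([-0.21378203, -0.45140097, -0.42966653]), 'wrist_torque': array([ 0.01156076, -0.01898123,  0.00547053]), 'gripper_width': 0.09320431696274807}
[('Unreachable', <class 'workcell.Unreachable'>), ('pinch_z', 0.0188)]
scene {'fx': 397.20511975791567, 'fy': 397.20511975791567, 'cx': 255.27734754772914, 'cy': 190.13789564431502, 'distortion': array([-0.13026896,  0.        ,  0.        ,  0.        ,  0.        ]), 'origin': array([1.34001055, 0.0201057 , 0.71279273]), 'attitude': array([ 0.64292962,  0.63797761, -0.29866968, -0.30070333])}
side {'fx': 405.78763669185474, 'fy': 405.78763669185474, 'cx': 251.05367242110063, 'cy': 190.52651401174538, 'distortion': array([-0.03358198,  0.        ,  0.        ,  0.        ,  0.        ]), 'origin': array([0.36659898, 0.88848774, 0.64514038]), 'attitude': array([-0.11418708,  0.86877477, -0.47929944,  0.04963624])}
wrist {'fx': 344.9238642967683, 'fy': 344.9238642967683, 'cx': 264.012256456202, 'cy': 187.35118312991685, 'distortion': array([0.0303179, 0.       , 0.       , 0.       , 0.       ]), 'origin': array([ 0.31595658, -0.60205808,  0.38375503]), 'attitude': array([ 0.81303598, -0.56261309, -0.08608448,  0.12259067])}
```

View pics/scene0.png

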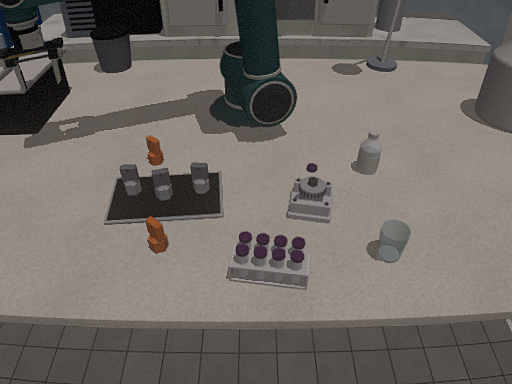

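View pics/side0.png

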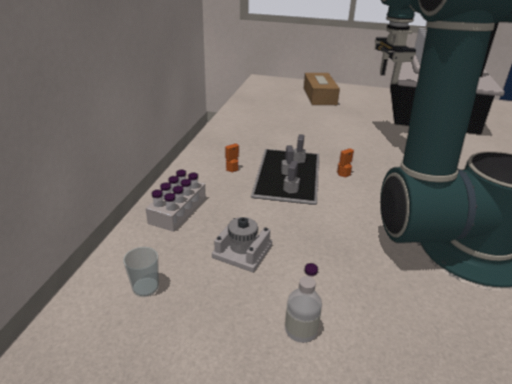

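View pics/wrist0.png

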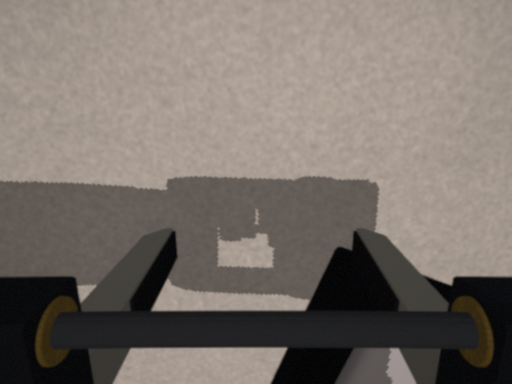

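The scene view shows three grey keys on the tray at about (130,180), (162,185) and (201,178). The orange look-alikes at (155,150) and (157,235) are not meant. The nut is at (313,181). Next I'll measure with depth.

```bash
cat > h.py <<'E'
import numpy as np, cv2
from scipy.spatial.transform import Rotation as R
from workcell import sensors, viewer, manip
def K(c): return np.array([[c["fx"],0,c["cx"]],[0,c["fy"],c["cy"]],[0,0,1.]])
def rays(c,px):
    u=cv2.undistortPoints(np.asarray(px,float).reshape(-1,1,2),K(c),c["distortion"])[:,0]
    return np.c_[u,np.ones(len(u))]
def cloud(c):
    h,w=c["depth"].shape
    v,u=np.mgrid[:h,:w]
    r=rays(c,np.c_[u.ravel(),v.ravel()])
    p=R.from_quat(c["attitude"]).apply(r*c["depth"].ravel()[:,None])+c["origin"]
    p[c["depth"].ravel()<=0]=np.nan
    return p.reshape(h,w,3)
def onplane(c,px,z):
    d=R.from_quat(c["attitude"]).apply(rays(c,px)); o=c["origin"]
    return o+d*((z-o[2])/d[:,2])[:,None]
def proj(c,P):
    Rc=R.from_quat(c["attitude"]).inv()
    rv=Rc.as_rotvec(); t=-Rc.apply(c["origin"])
    return cv2.projectPoints(np.asarray(P,float).reshape(-1,3),rv,t,K(c),c["distortion"])[0][:,0]
def save(c,name,crop=None,s=1,marks=()):
    im=c["image"][:,:,::-1].copy()
    if crop is None: crop=(0,0,512,384)
    x0,y0,x1,y1=crop
    im=cv2.resize(im[y0:y1,x0:x1],None,fx=s,fy=s,interpolation=cv2.INTER_CUBIC)
    for m in marks: cv2.circle(im,(int((m[0]-x0+.5)*s),int((m[1]-y0+.5)*s)),3,(0,0,255),-1)
    cv2.imwrite("pics/"+name,im)
E
python3 - <<'E'
from h import *
for n,box in (("scene",(90,120,345,260)),("side",(205,125,365,275))):
    c=viewer.capture(n); p=cloud(c); im=c["image"].astype(int)
    x0,y0,x1,y1=box
    q=p[y0:y1,x0:x1]; z=q[...,2]
    for lo,hi in ((.085,.102),(.05,.08),(.005,.016)):
        m=((z>lo)&(z<hi)).astype(np.uint8)
        k,l,st,ce=cv2.connectedComponentsWithStats(m)
        for i in range(1,k):
            if st[i,4]>25:
                a=q[l==i]; print(n,lo,"px",ce[i]+[x0,y0],"n",st[i,4],"mean",a.mean(0).round(4),"min",a.min(0).round(3),"max",a.max(0).round(3),"rgb",im[y0:y1,x0:x1][l==i].mean(0).round())
    save(c,n+"1.png",box,3 if n=="scene" else 4)
E
```

```text
scene 0.085 px [198.77777778 165.74074074] n 108 mean [ 0.4944 -0.123   0.092 ] min [ 0.481 -0.147  0.085] max [ 0.502 -0.102  0.096] rgb [78. 75. 77.]
scene 0.085 px [127.76635514 167.60747664] n 107 mean [ 0.5001 -0.3127  0.0921] min [ 0.484 -0.334  0.085] max [ 0.509 -0.292  0.097] rgb [78. 74. 76.]
scene 0.085 px [159.48181818 172.11818182] n 110 mean [ 0.521  -0.2232  0.092 ] min [ 0.505 -0.243  0.085] max [ 0.533 -0.202  0.096] rgb [76. 73. 75.]
scene 0.085 px [313.27536232 180.82608696] n 69 mean [0.5614 0.1716 0.0925] min [0.546 0.16  0.086] max [0.572 0.185 0.096] rgb [57. 55. 55.]
scene 0.085 px [153.88235294 221.23529412] n 51 mean [ 0.6972 -0.2057  0.0858] min [ 0.68  -0.223  0.085] max [ 0.712 -0.188  0.087] rgb [145.  82.  45.]
scene 0.085 px [245.06060606 236.14141414] n 99 mean [0.7453 0.0023 0.0871] min [ 0.732 -0.011  0.085] max [0.76  0.015 0.09 ] rgb [61. 41. 59.]
scene 0.085 px [262.81553398 238.0776699 ] n 103 mean [0.7513 0.0406 0.087 ] min [0.737 0.028 0.085] max [0.765 0.054 0.089] rgb [61. 40. 59.]
scene 0.085 px [280.64356436 239.86138614] n 101 mean [0.757
[... 4569 characters left out ...]
2380 mean [ 0.5128 -0.1904  0.0106] min [ 0.408 -0.384  0.005] max [ 0.618 -0.059  0.016] rgb [47. 46. 45.]
side 0.005 px [232.24390244 168.43902439] n 41 mean [ 0.6884 -0.1954  0.0105] min [ 0.672 -0.209  0.005] max [ 0.709 -0.188  0.015] rgb [110.  62.  36.]
side 0.005 px [342.82608696 173.15217391] n 46 mean [ 0.3443 -0.2661  0.0107] min [ 0.322 -0.28   0.005] max [ 0.364 -0.255  0.016] rgb [111.  63.  37.]
side 0.005 px [242.00884956 260.2079646 ] n 226 mean [0.5447 0.2105 0.0107] min [0.491 0.128 0.005] max [0.617 0.235 0.016] rgb [110. 105. 104.]
side 0.005 px [310.51851852 268.2962963 ] n 135 mean [0.3889 0.1963 0.0118] min [0.374 0.178 0.006] max [0.404 0.211 0.015] rgb [63. 38. 61.]
```

View pics/scene1.png

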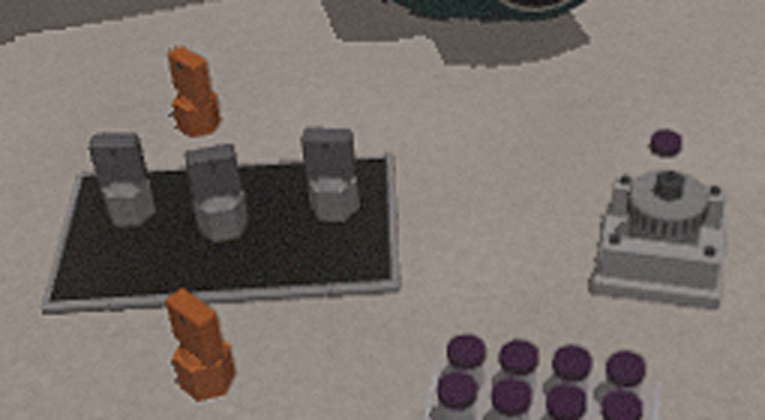

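View pics/side1.png

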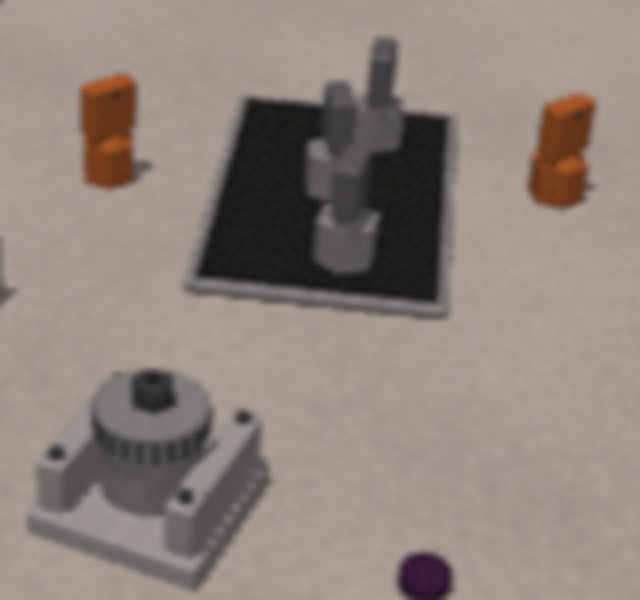

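```bash
cat >> h.py <<'E'
def rel(pos,yaw,s=None):
    """turn, shift (tool axes) to reach TCP pos with tool down, tool x at yaw"""
    s=s or sensors.observe()
    R0=R.from_quat(s["ee_rot"])
    x=[np.cos(yaw),np.sin(yaw),0]; y=[np.sin(yaw),-np.cos(yaw),0]
    Rt=R.from_matrix(np.array([x,y,[0,0,-1]]).T)
    print("turn",(R0.inv()*Rt).as_rotvec().round(4),"shift",R0.inv().apply(np.array(pos)-s["tool_pos"]).round(4))
def pose(s=None):
    s=s or sensors.observe(); m=R.from_quat(s["ee_rot"]).as_matrix()
    print("t",round(s["time_s"],2),"tcp",s["tool_pos"].round(4),"yaw",round(float(np.arctan2(m[1,0],m[0,0])),4),"tilt",m[:2,2].round(4),"F",s["contact_force"].round(1),"M",s["wrist_torque"].round(2),"w",round(s["gripper_width"],4))
E
python3 - <<'E'
from h import *
pose(); rel([0.50,-0.23,0.30],1.571)
c=viewer.capture("wrist"); print(R.from_quat(c["attitude"]).as_matrix().round(3))
# tray corners & key yaw from both cams
from scipy.ndimage import label
for n,box in (("scene",(90,120,345,260)),("side",(205,125,365,275))):
    c=viewer.capture(n); p=cloud(c).reshape(-1,3)
    t=p[(p[:,2]>.004)&(p[:,2]<.016)&(p[:,0]>.39)&(p[:,0]<.65)&(p[:,1]>-.4)&(p[:,1]<-.04)]
    print(n,cv2.minAreaRect(t[:,:2].astype(np.float32)))
    for y0 in (-.312,-.222,-.123):
        t=p[(p[:,2]>.055)&(p[:,2]<.1)&(abs(p[:,1]-y0)<.04)&(abs(p[:,0]-.5)<.06)]
        r=cv2.minAreaRect(t[:,:2].astype(np.float32)); print(r)
    t=p[(p[:,2]>.083)&(p[:,2]<.1)&(abs(p[:,1]-.172)<.03)&(abs(p[:,0]-.557)<.03)]
    print("nut",cv2.minAreaRect(t[:,:2].astype(np.float32)))
E
```

```text
t 0.25 tcp [ 0.2383 -0.6314  0.2183] yaw 0.3608 tilt [-0.0002  0.0005] F [0.3 1.  0. ] M [ 0.05  0.03 -0.04] w 0.0931
turn [-5.0000e-04 -3.0000e-04 -1.2102e+00] shift [ 0.3866 -0.2832 -0.0815]
[[ 0.352 -0.894 -0.278]
 [-0.936 -0.337 -0.103]
 [-0.002  0.296 -0.955]]
scene ((0.5166975855827332, -0.22082559764385223), (0.19526474177837372, 0.31100398302078247), 5.021555423736572)
((0.49655163288116455, -0.3141367733478546), (0.024681054055690765, 0.04282138869166374), 2.4975202083587646)
((0.5200814604759216, -0.222666397690773), (0.02268565073609352, 0.04200053587555885), 13.385095596313477)
((0.4925951659679413, -0.12425874173641205), (0.04462294653058052, 0.020266715437173843), 87.31047821044922)
nut ((0.5607545971870422, 0.17587625980377197), (0.03334450721740723, 0.024234527722001076), 70.60347747802734)
side ((0.5266528129577637, -0.22064292430877686), (0.33346623182296753, 0.2407965213060379), 89.48534393310547)
((0.4921341836452484, -0.315138041973114), (0.01983538456261158, 0.048682425171136856), 1.785544514656067)
((0.5137601494789124, -0.22554901242256165), (0.020397504791617393, 0.05272204056382179), 16.81406593322754)
((0.4864753484725952, -0.1231192871928215), (0.04589240625500679, 0.020436732098460197), 85.60102844238281)
nut ((0.5541247725486755, 0.17173217236995697), (0.022862156853079796, 0.022535646334290504), 15.684067726135254)
```

Request:
jog_arm(series=[[[0,0,-1.21],[0.387,-0.283,-0.082],1],[[0,0,-1.21],[0.387,-0.283,-0.082],1],[[0,0,-1.21],[0.387,-0.283,-0.082],1],[[0,0,-1.21],[0.387,-0.283,-0.082],1],[[0,0,-1.21],[0.387,-0.283,-0.082],1]])

```text
time_s: 1.02
tool_pos: [0.4074, -0.3719, 0.2719]
ee_rot: [0.795, 0.607, 0.0, 0.0]
contact_force: [0.3, -0.3, -0.6]
gripper_width: 0.0936
```

```bash
python3 -c "
from h import *
pose(); rel([0.50,-0.23,0.30],1.571)"
```

```text
t 1.02 tcp [ 0.4074 -0.3719  0.2719] yaw 1.3042 tilt [ 0.0004 -0.0002] F [ 0.3 -0.3 -0.6] M [-0.03 -0.05 -0.03] w 0.0936
turn [ 4.000e-04  2.000e-04 -2.668e-01] shift [ 0.1612  0.052  -0.0281]
```

Request:
jog_arm(series=[[[0,0,-0.267],[0.161,0.052,-0.028],1],[[0,0,-0.267],[0.161,0.052,-0.028],1],[[0,0,-0.267],[0.161,0.052,-0.028],1],[[0,0,-0.267],[0.161,0.052,-0.028],1]])

```text
time_s: 1.52
tool_pos: [0.5013, -0.2279, 0.3005]
ee_rot: [0.706, 0.709, 0.0, 0.001]
contact_force: [0.4, -0.6, -0.1]
gripper_width: 0.0928
```

```bash
python3 -c "
from h import *
pose()
c=viewer.capture('wrist'); save(c,'w2.png',None,1.5)
p=cloud(c);np.savez('/tmp/w2.npz',**{k:c[k] for k in c})
p=p.reshape(-1,3)
for x0,y0 in ((.495,-.312),(.517,-.222),(.49,-.123)):
    t=p[(p[:,2]>.087)&(p[:,2]<.102)&(abs(p[:,1]-y0)<.04)&(abs(p[:,0]-x0)<.04)]
    print(len(t),t.mean(0),cv2.minAreaRect(t[:,:2].astype(np.float32)), proj(c,[x0,y0,.095]))
"
```

```text
t 1.52 tcp [ 0.5013 -0.2279  0.3005] yaw 1.5749 tilt [ 0.0015 -0.0004] F [ 0.4 -0.6 -0.1] M [-0.03 -0.07  0.02] w 0.0928
580 [ 0.49620012 -0.31345576  0.09392724] ((0.49606505036354065, -0.3151375949382782), (0.019872039556503296, 0.04310498759150505), 2.5863773822784424) [[258.26960892 230.08943074]]
697 [ 0.51657539 -0.22362885  0.0940345 ] ((0.5169098973274231, -0.2249407023191452), (0.020015498623251915, 0.04425841569900513), 17.23163414001465) [[278.23551594 154.55313552]]
929 [ 0.49009947 -0.12511953  0.09405418] ((0.4899427592754364, -0.12560546398162842), (0.04407757148146629, 0.020942198112607002), 87.0819091796875) [[252.94762925  57.49166209]]
```

View pics/w2.png

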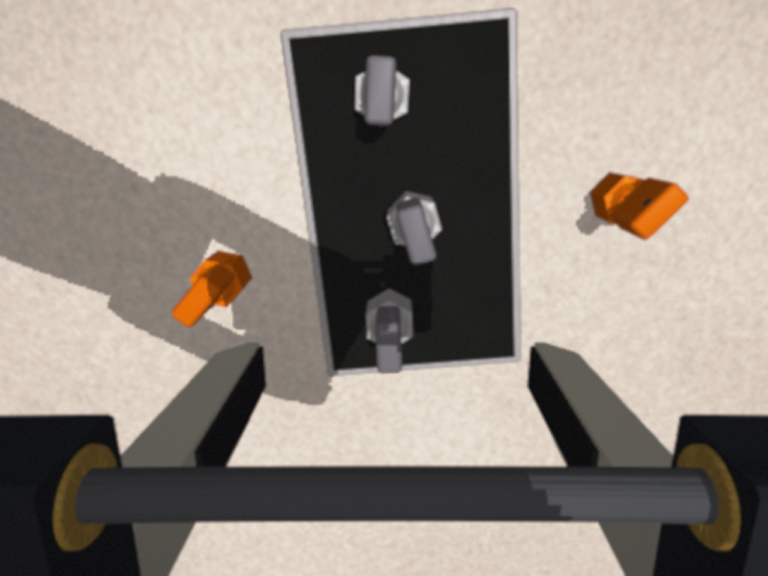

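Enlarged wrist view (1.5x) shows the grey grips at (380,90), (417,225) and (390,335), and the orange look-alikes off the tray at (215,290) and (640,205). The tops measure 0.094 to 0.095 m high and 20x44 mm, which matches the keys. I'll start with the top one, nearest the nut.

```bash
python3 -c "
from h import *
rel([0.49,-0.1255,0.14],1.520)"
```

```text
turn [0.0007 0.0004 0.0537] shift [ 0.1038 -0.0103  0.16  ]
```

Request:
jog_arm(series=[[[0,0,0.054],[0.06,-0.01,0.05],1],[[0,0,0.054],[0.104,-0.01,0.1],1],[[0,0,0.054],[0.104,-0.01,0.16],1],[[0,0,0.054],[0.104,-0.01,0.16],1],[[0,0,0.054],[0.104,-0.01,0.16],1]])

```text
time_s: 2.2
tool_pos: [0.4903, -0.1264, 0.1408]
ee_rot: [0.725, 0.688, -0.0, 0.0]
contact_force: [0.5, -0.1, 0.6]
gripper_width: 0.0927
```

```bash
python3 -c "
from h import *
pose()
c=viewer.capture('wrist'); save(c,'w3.png',None,1.5,[proj(c,[.49,-.1255,.095])[0]])
p=cloud(c)
p=p.reshape(-1,3)
for x0,y0 in ((.49,-.125),):
    t=p[(p[:,2]>.087)&(p[:,2]<.102)&(abs(p[:,1]-y0)<.04)&(abs(p[:,0]-x0)<.04)]
    print(len(t),t.mean(0),cv2.minAreaRect(t[:,:2].astype(np.float32)), proj(c,[x0,y0,.095]))
s=sensors.observe();print(proj(c,s['tool_pos']))
rel([0.49,-0.1255,0.055],1.520)
"
```

```text
t 2.2 tcp [ 0.4903 -0.1264  0.1408] yaw 1.5187 tilt [ 0.0004 -0.0006] F [ 0.5 -0.1  0.6] M [-0.03 -0.05  0.04] w 0.0927
1860 [ 0.49051098 -0.12302353  0.09396759] ((0.4904022812843323, -0.12454986572265625), (0.04300830885767937, 0.020229537039995193), 87.66757202148438) [[263.38635506 211.14551524]]
[[265.01988084 246.07751257]]
turn [ 0.0023  0.001  -0.0014] shift [ 0.0011 -0.0011  0.087 ]
```

View pics/w3.png

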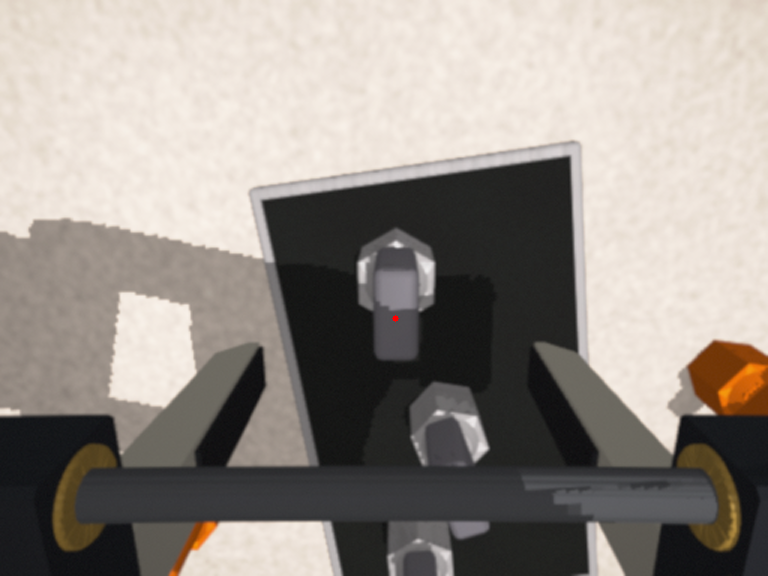

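The key's top (396,315) is centred between the finger tips (264 and 532). Descend and grip.

Request:
jog_arm(series=[[[0,0,0],[0.001,0,0.05],1],[[0,0,0],[0.001,0,0.085],1],[[0,0,0],[0.001,0,0.085],1],[[0,0,0],[0.001,0,0.085],0.5],[[0,0,0],[0.001,0,0.085],0.1]])

```text
time_s: 2.88
tool_pos: [0.4922, -0.1262, 0.0593]
ee_rot: [0.725, 0.688, 0.001, 0.003]
contact_force: [0.5, 0.6, 0.0]
gripper_width: 0.0775
```

Request:
jog_arm(series=[[[0,0,0],[0,0,0],0],[[0,0,0],[0,0,0],0],[[0,0,0],[0,0,0],0],[[0,0,0],[0,0,0],0]])

```text
time_s: 3.38
tool_pos: [0.4921, -0.1261, 0.0592]
ee_rot: [0.725, 0.688, 0.001, 0.002]
contact_force: [-1.1, 0.2, -0.2]
gripper_width: 0.0373
```

```bash
python3 -c "
from h import *
pose()
c=viewer.capture('wrist'); save(c,'w4.png',None,1.5)
"
```

```text
t 3.38 tcp [ 0.4921 -0.1261  0.0592] yaw 1.5183 tilt [ 0.0049 -0.002 ] F [-1.1  0.2 -0.2] M [-0.05 -0.1  -0.04] w 0.0373
```

View pics/w4.png

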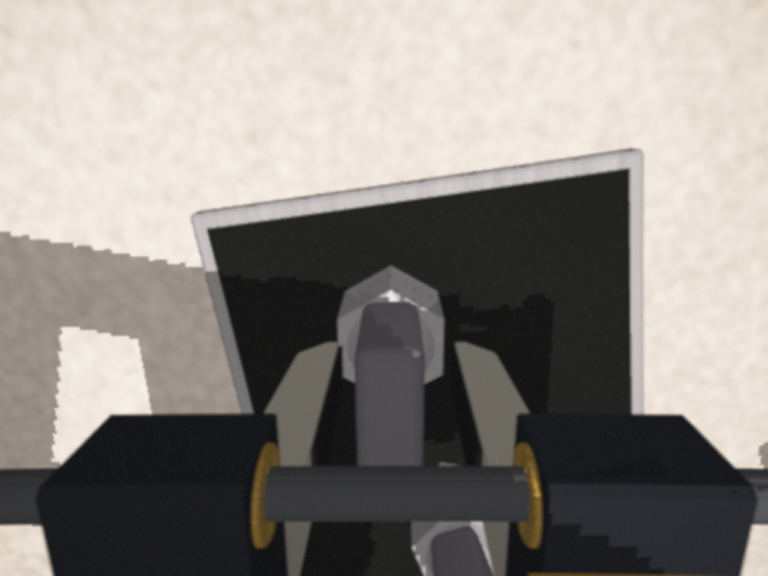

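Key is about 2 mm left of the centre of the jaws (390 against 397 px). Correct before closing.

Request:
jog_arm(series=[[[0.002,0.005,0],[0.001,-0.002,0.003],0.38],[[0.002,0.005,0],[0.001,-0.002,0.003],0.38],[[0.002,0.005,0],[0.001,-0.002,0.003],0.38]])

```text
time_s: 3.8
tool_pos: [0.4902, -0.1251, 0.0562]
ee_rot: [0.725, 0.688, 0.002, -0.0]
contact_force: [-0.5, -0.0, 0.4]
gripper_width: 0.0355
```

```bash
python3 -c "
from h import *
pose()
c=viewer.capture('wrist'); save(c,'w5.png',(150,150,400,384),3)
"
```

```text
t 3.8 tcp [ 0.4902 -0.1251  0.0562] yaw 1.5183 tilt [0.0031 0.0031] F [-0.5 -0.   0.4] M [-0.08 -0.08 -0.01] w 0.0355
```

View pics/w5.png

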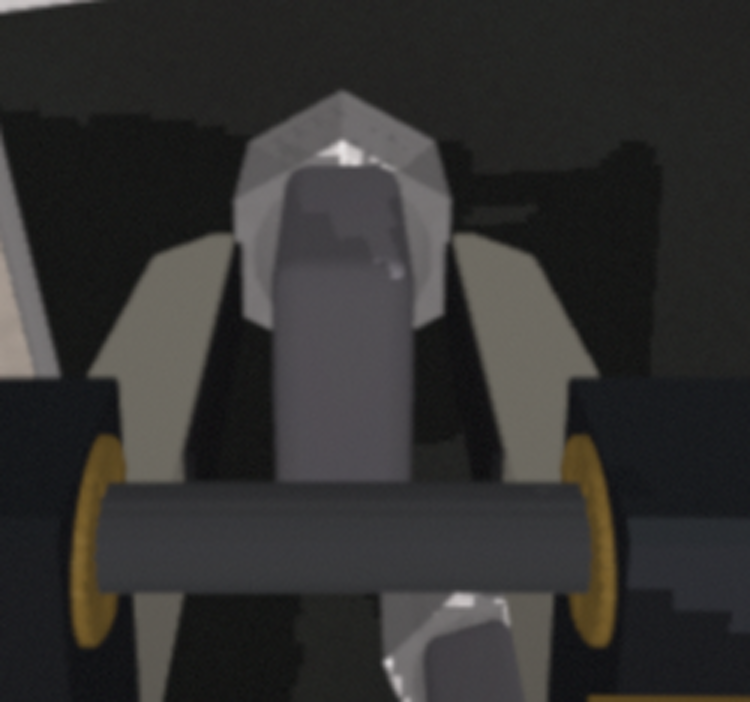

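Centred (key and jaw centres are both at about 342 px). Close.

Request:
jog_arm(series=[[[0,0,0],[0,0,0],0.2],[[0,0,0],[0,0,0],0],[[0,0,0],[0,0,0],0],[[0,0,0],[0,0,0],0],[[0,0,0],[0,0,0],0]])

```text
time_s: 4.47
tool_pos: [0.4903, -0.1251, 0.0562]
ee_rot: [0.725, 0.688, 0.002, 0.0]
contact_force: [0.4, -0.0, 0.2]
gripper_width: 0.0199
```

```bash
python3 -c "
from h import *
pose()
c=viewer.capture('wrist'); save(c,'w6.png',(150,150,400,384),3)
rel([0.49,-0.125,0.20],1.5183)
"
```

```text
t 4.47 tcp [ 0.4903 -0.1251  0.0562] yaw 1.5183 tilt [0.0033 0.0031] F [ 0.4 -0.   0.2] M [-0.11 -0.16  0.  ] w 0.0199
turn [ 0.0032 -0.0032  0.0001] shift [ 0.0005  0.0002 -0.1437]
```

View pics/w6.png

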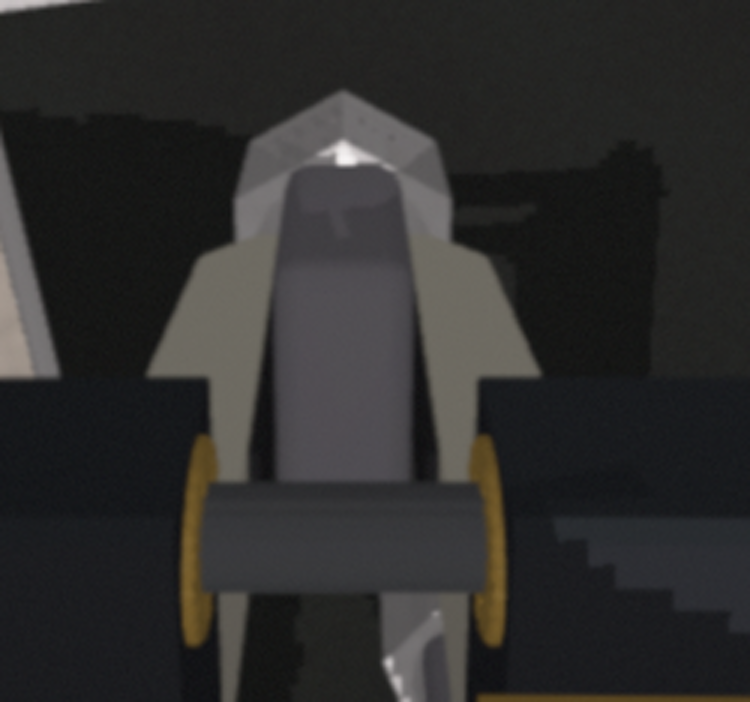

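Gripped (width 19.9 mm). Lift, then move to before the nut to view it.

Request:
jog_arm(series=[[[0.003,-0.003,0],[0,0,-0.05],0],[[0.003,-0.003,0],[0,0,-0.1],0],[[0.003,-0.003,0],[0,0,-0.16],0],[[0.003,-0.003,0],[0.05,0.01,-0.16],0],[[0.003,-0.003,0],[0.1,0.03,-0.16],0]])

```text
time_s: 5.15
tool_pos: [0.5251, -0.0264, 0.2174]
ee_rot: [0.726, 0.688, 0.001, 0.0]
contact_force: [0.5, -0.4, -2.2]
gripper_width: 0.0197
```

```bash
python3 -c "
from h import *
pose();rel([0.557,0.10,0.21],1.5183)
"
```

```text
t 5.15 tcp [ 0.5251 -0.0264  0.2174] yaw 1.5167 tilt [0.0014 0.    ] F [ 0.5 -0.4 -2.2] M [-0.11 -0.11  0.03] w 0.0197
turn [ 0.0014 -0.0001 -0.0016] shift [0.128  0.025  0.0074]
```

Request:
jog_arm(series=[[[0.001,0,0],[0.06,0.012,0.007],0],[[0.001,0,0],[0.12,0.025,0.007],0],[[0.001,0,0],[0.128,0.025,0.007],0],[[0.001,0,0],[0.128,0.025,0.007],0]])

```text
time_s: 5.65
tool_pos: [0.5567, 0.1002, 0.2099]
ee_rot: [0.726, 0.688, -0.0, -0.0]
contact_force: [-0.0, -0.5, -2.8]
gripper_width: 0.0201
```

```bash
python3 -c "
from h import *
pose()
c=viewer.capture('wrist'); save(c,'w7.png',None,1.5)
p=cloud(c); im=c['image']
m=(p[...,2]>.088)&(p[...,2]<.102)&(abs(p[...,0]-.557)<.03)&(abs(p[...,1]-.173)<.03)
ys,xs=np.nonzero(m);print(len(xs),xs.min(),xs.max(),ys.min(),ys.max());t=p[m];print(t.mean(0),t.min(0),t.max(0),np.median(t[:,2]))
ce=proj(c,[.557,.173,.095])[0].astype(int);print(ce)
save(c,'w7n.png',(ce[0]-40,ce[1]-40,ce[0]+40,ce[1]+40),7)
np.savez('/tmp/w7.npz',**c)
"
```

```text
t 5.65 tcp [0.5567 0.1002 0.2099] yaw 1.5179 tilt [-0.0006 -0.0004] F [-0.  -0.5 -2.8] M [-0.03 -0.05 -0.05] w 0.0201
840 242 277 81 113
[0.55689488 0.17063517 0.09437139] [0.542985   0.15810788 0.08808065] [0.5705824  0.18315089 0.09697   ] 0.09456073954220082
[259  94]
```

View pics/w7.png

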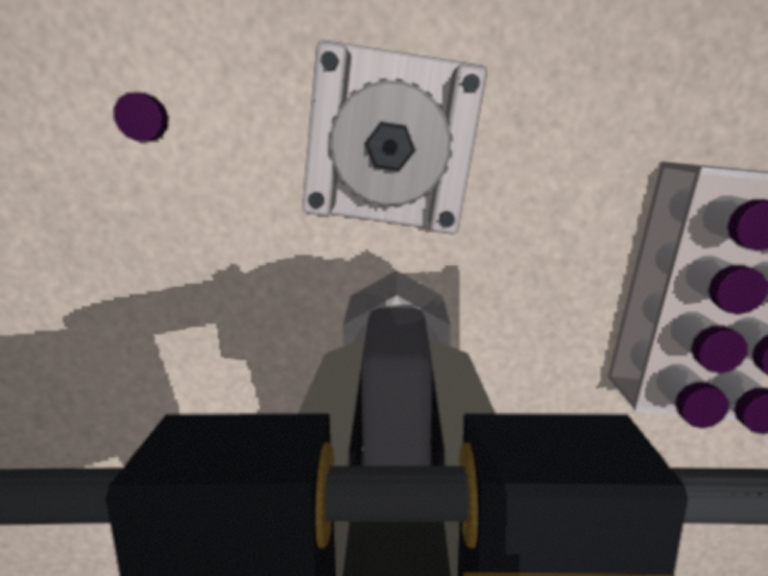

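View pics/w7n.png

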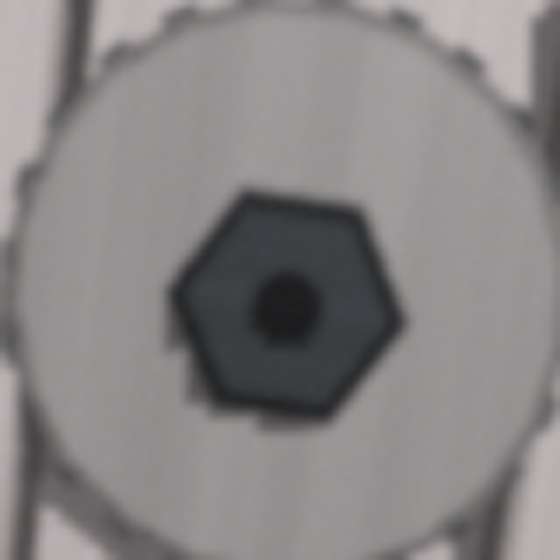

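Wrist view: the nut's dark hexagon is at (259,97) px, with its corners clearly visible. The clamp, cap and rack are clear of the path. Fit centre and yaw.

```bash
cat > nut.py <<'E'
from h import *
def nut(c,px,dbg=None):
    g=cv2.cvtColor(c["image"],cv2.COLOR_RGB2GRAY)
    x0,y0=px[0]-40,px[1]-40
    up=cv2.resize(g[y0:y0+80,x0:x0+80],None,fx=6,fy=6,interpolation=cv2.INTER_CUBIC)
    m=(up<100).astype(np.uint8)
    k,l,st,ce=cv2.connectedComponentsWithStats(m); i=l[m.shape[0]//2,m.shape[1]//2]
    i=i or 1+np.argmax(st[1:,4])
    cs=max(cv2.findContours((l==i).astype(np.uint8),0,1)[0],key=cv2.contourArea)
    h=cv2.convexHull(cs)[:,0].astype(float)
    cpx=(cs[:,0]+.5)/6-.5+[x0,y0]
    P=onplane(c,cpx,.0935)[:,:2]
    from scipy.optimize import least_squares
    ctr=P.mean(0)
    def f(v):
        d=P-v[:2]; a=v[2]+np.arange(6)*np.pi/3
        return (d@np.array([np.cos(a),np.sin(a)])).max(1)-v[3]
    best=min((least_squares(f,[*ctr,a,.012],loss="soft_l1",f_scale=.0005) for a in (0,.35,.7)),key=lambda r:r.cost)
    v=best.x; n=np.degrees(v[2])%60
    print("nut centre",v[:2].round(4),"flat normal deg mod60",n.round(2),"half AF",v[3].round(4),"rms",np.sqrt((best.fun**2).mean()).round(5))
    return v
if __name__=="__main__":
    c=np.load('/tmp/w7.npz'); c={k:c[k] for k in c}
    v=nut(c,(259,97))
    # hole
    g=c["image"][85:110,245:272].sum(2); m=g<np.percentile(g,4); ys,xs=np.nonzero(m); print(xs.mean()+245,ys.mean()+85, onplane(c,[[xs.mean()+245,ys.mean()+85]],.095))
E
python3 nut.py
```

```text
nut centre [0.5564 0.1702] flat normal deg mod60 18.23 half AF 0.0121 rms 0.00037
259.3809523809524 98.52380952380952 [[0.55665664 0.16978705 0.095     ]]
```

```bash
cat > key.py <<'E'
from h import *
def overlay(c,s,name,dz=-.046,dx=0,crop=(180,150,350,300),sc=4):
    im=c["image"][:,:,::-1]; x0,y0,x1,y1=crop
    im=cv2.resize(im[y0:y1,x0:x1],None,fx=sc,fy=sc,interpolation=cv2.INTER_CUBIC)
    Rt=R.from_quat(s["ee_rot"])
    a=np.arange(6)*np.pi/3
    hexa=np.c_[np.cos(a),np.sin(a)]*.02/np.cos(np.pi/6)
    for h,col in ((0,(0,0,255)),(.034,(0,255,0))):
        P=np.c_[hexa[:,0]+dx,hexa[:,1],np.full(6,-dz-h)]
        q=(proj(c,Rt.apply(P)+s["tool_pos"])-[x0,y0]+.5)*sc
        cv2.polylines(im,[q.astype(np.int32)],True,col,1)
    P=np.array([[.022,.01],[.022,-.01],[-.022,-.01],[-.022,.01]])
    P=np.c_[P[:,0]+dx,P[:,1],np.full(4,-dz-.085)]
    q=(proj(c,Rt.apply(P)+s["tool_pos"])-[x0,y0]+.5)*sc
    cv2.polylines(im,[q.astype(np.int32)],True,(255,0,0),1)
    cv2.imwrite("pics/"+name,im)
E
python3 - <<'E'
from key import *
c=viewer.capture('wrist'); s=sensors.observe(); overlay(c,s,"k1.png")
p=cloud(c).reshape(-1,3)
Rt=R.from_quat(s["ee_rot"]); q=Rt.inv().apply(p-s["tool_pos"])
t=q[(q[:,2]<-.033)&(q[:,2]>-.045)&(abs(q[:,1])<.011)&(abs(q[:,0])<.035)]
print(len(t),t.min(0),t.max(0),np.percentile(t[:,0],[1,99]),np.median(t[:,2]))
t=q[(q[:,2]<.045)&(q[:,2]>.013)&(abs(q[:,1])<.03)&(abs(q[:,0])<.035)]
print(len(t),t.min(0),t.max(0),np.percentile(t[:,1],[1,99]),np.percentile(t[:,0],[1,99]))
rel([.5564,.1702,.16],1.889)
E
```

```text
3718 [-0.01337693 -0.01098544 -0.04498398] [ 0.0226638   0.010997   -0.03303582] [-0.01095275  0.02213083] -0.037841634134422604
1271 [ 0.00331248 -0.02032378  0.01300223] [0.02314689 0.02021065 0.04497361] [-0.01995616  0.02001703] [0.0049515  0.02289558]
turn [ 2.000e-04  3.000e-04 -3.731e-01] shift [ 0.0711 -0.0043  0.0503]
```

View pics/k1.png

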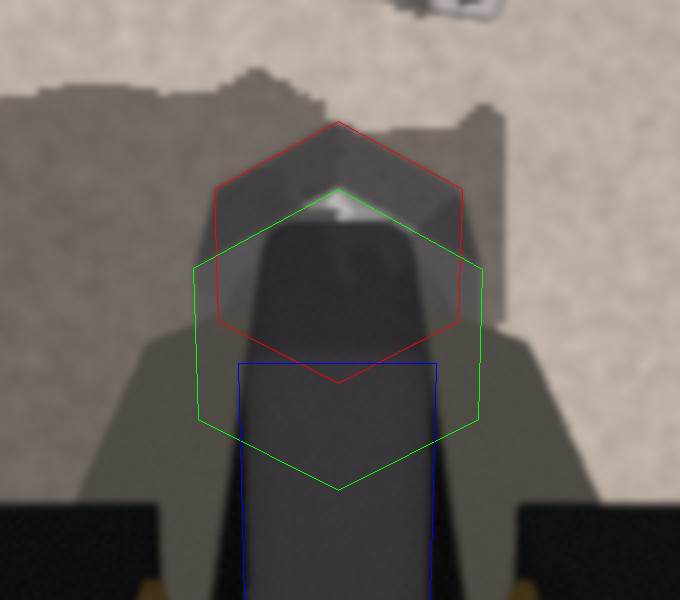

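The model overlay (dx=0, bottom 46 mm below the TCP) matches the barrel and grip edges in the image. Move above the nut.

Request:
jog_arm(series=[[[0,0,-0.186],[0.04,-0.002,0.02],0],[[0,0,-0.373],[0.071,-0.004,0.05],0],[[0,0,-0.373],[0.071,-0.004,0.05],0],[[0,0,-0.373],[0.071,-0.004,0.05],0],[[0,0,-0.373],[0.071,-0.004,0.05],0]])

```text
time_s: 6.38
tool_pos: [0.5572, 0.169, 0.1615]
ee_rot: [0.587, 0.809, 0.001, 0.001]
contact_force: [0.9, -0.8, -2.8]
gripper_width: 0.0196
```

```bash
python3 -c "
from key import *
pose();rel([.5565,.170,.142],1.889)
c=viewer.capture('wrist'); s=sensors.observe(); overlay(c,s,'k2.png')
c=viewer.capture('side'); save(c,'s2.png',(190,150,310,280),5)
c=viewer.capture('scene'); save(c,'c2.png',(260,110,370,230),5)
"
```

```text
t 6.38 tcp [0.5572 0.169  0.1615] yaw 1.8862 tilt [ 0.0018 -0.    ] F [ 0.9 -0.8 -2.8] M [-0.03 -0.18 -0.06] w 0.0196
turn [ 0.0017  0.0006 -0.0028] shift [ 0.0012 -0.0004  0.0195]
```

View pics/k2.png

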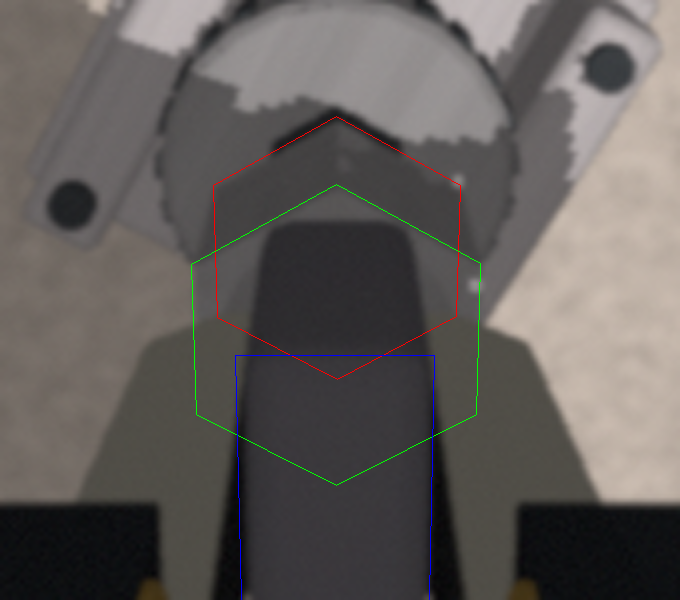

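View pics/s2.png

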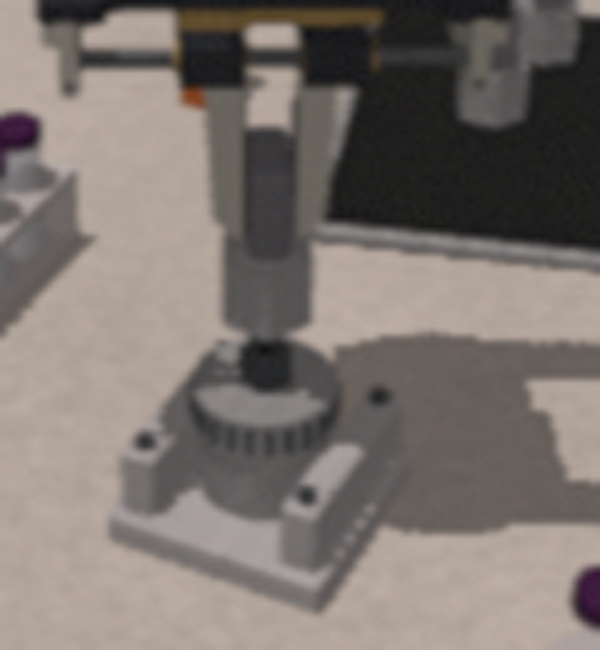

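View pics/c2.png

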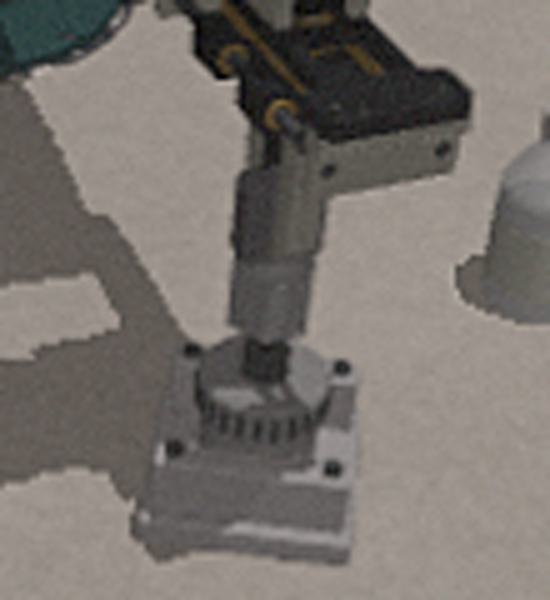

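The key is aligned over the nut in all three views: nut apex symmetric at (337,107) in the wrist crop, nut under the barrel in side and scene. Lower to contact.

Request:
jog_arm(series=[[[0.002,0.001,-0.003],[0.001,0,0.012],0],[[0.002,0.001,-0.003],[0.001,0,0.016],0],[[0.002,0.001,-0.003],[0.001,0,0.018],0],[[0.002,0.001,-0.003],[0.001,0,0.018],0]])

```text
time_s: 7.02
tool_pos: [0.5566, 0.1705, 0.1428]
ee_rot: [0.586, 0.811, -0.0, -0.001]
contact_force: [-0.4, 0.2, -2.4]
gripper_width: 0.0196
```

```bash
python3 -c "
from key import *
pose();rel([.5565,.170,.138],1.889)"
```

```text
t 7.03 tcp [0.5566 0.1705 0.1428] yaw 1.8905 tilt [-0.0013  0.0002] F [-0.4  0.2 -2.4] M [-0.06 -0.05 -0.01] w 0.0196
turn [-0.0012 -0.0006  0.0015] shift [-0.0004 -0.0003  0.0048]
```

Request:
jog_arm(series=[[[-0.001,-0.001,0],[0,0,0.002],0],[[-0.001,-0.001,0],[0,0,0.003],0],[[-0.001,-0.001,0],[0,0,0.004],0],[[-0.001,-0.001,0],[0,0,0.004],0]])

```text
time_s: 7.52
tool_pos: [0.557, 0.1706, 0.1406]
ee_rot: [0.586, 0.811, 0.001, 0.001]
contact_force: [-3.3, -0.1, 11.7]
gripper_width: 0.0199
```

```bash
python3 -c "
from key import *
pose();rel([.5565,.170,.135],1.889)"
```

```text
t 7.53 tcp [0.557  0.1706 0.1406] yaw 1.8906 tilt [0.0017 0.0001] F [-3.3 -0.1 11.7] M [-0.2   0.88 -0.  ] w 0.0199
turn [0.0016 0.0004 0.0016] shift [-0.0004 -0.0007  0.0056]
```

Contact at z=0.1406, exactly nut-top height (12 N). I'll check whether it's a real stop by pressing slightly with small lateral and yaw shifts.

Request:
jog_arm(series=[[[0,0,0],[0.0015,0,0.003],0],[[0,0,0.05],[0,0.0015,0.003],0],[[0,0,0],[-0.0015,0,0.003],0],[[0,0,-0.05],[0,-0.0015,0.003],0],[[0,0,0],[0,0,0.003],0]])

```text
time_s: 8.15
tool_pos: [0.5572, 0.1703, 0.1398]
ee_rot: [0.585, 0.811, 0.001, 0.002]
contact_force: [-11.5, -6.2, 19.3]
gripper_width: 0.0196
```

```bash
python3 -c "
from key import *
pose();
c=viewer.capture('wrist'); s=sensors.observe(); overlay(c,s,'k3.png')
c=viewer.capture('side'); save(c,'s3.png',(190,150,310,280),5)"
```

```text
t 8.15 tcp [0.5572 0.1703 0.1398] yaw 1.8906 tilt [ 0.0034 -0.0005] F [-11.5  -6.2  19.3] M [-1.69  2.49  0.21] w 0.0196
```

View pics/k3.png

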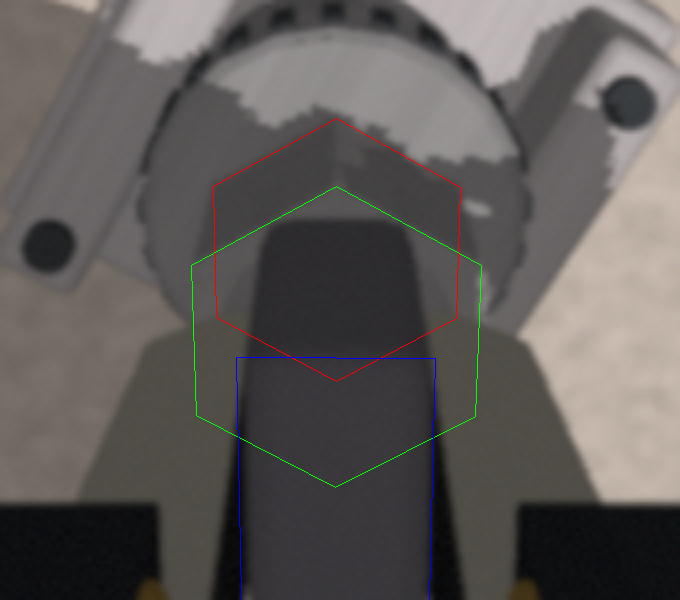

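View pics/s3.png

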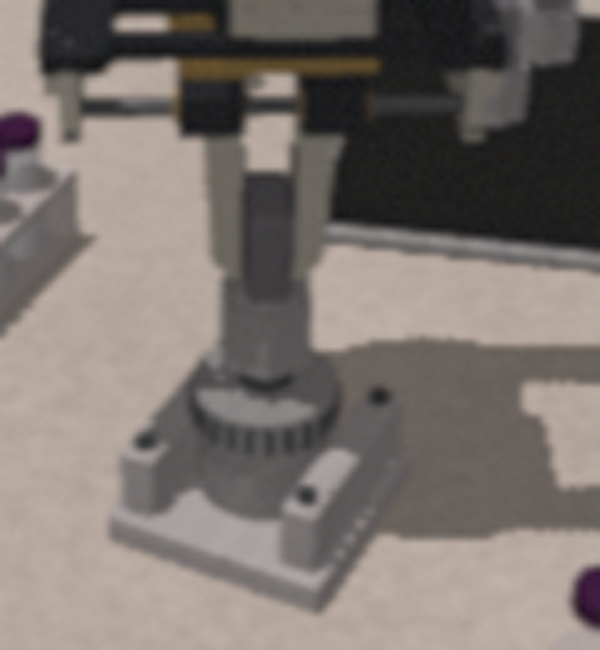

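The last lateral force may just be friction, since the arm is soft. Press lighter and sweep further so that the key really moves.

Request:
jog_arm(series=[[[0,0,0],[0,-0.001,0.0005],0],[[0,0,0],[0,-0.002,0.001],0],[[0,0,0],[0,-0.003,0.0015],0]])

```text
time_s: 8.62
tool_pos: [0.5561, 0.1698, 0.1401]
ee_rot: [0.586, 0.81, 0.003, 0.003]
contact_force: [10.5, 3.3, 8.4]
gripper_width: 0.0202
```

Request:
jog_arm(series=[[[0,0,0],[0.002,0.001,0.001],0],[[0,0,0],[0.003,0.001,0.0015],0]])

```text
time_s: 8.88
tool_pos: [0.5561, 0.1723, 0.1398]
ee_rot: [0.586, 0.81, 0.002, 0.004]
contact_force: [-6.8, -8.2, 15.5]
gripper_width: 0.0196
```

Request:
jog_arm(series=[[[0,0,0],[-0.002,0.001,0.001],0],[[0,0,0],[-0.003,0.002,0.0015],0],[[0,0,0],[-0.004,0.002,0.0015],0]])

```text
time_s: 9.25
tool_pos: [0.558, 0.1696, 0.1396]
ee_rot: [0.586, 0.81, 0.002, 0.002]
contact_force: [-16.6, 2.6, 17.6]
gripper_width: 0.02
```

```bash
python3 -c "
from key import *
pose();rel([.5565,.170,.135],1.889)"
```

```text
t 9.25 tcp [0.558  0.1696 0.1396] yaw 1.8894 tilt [0.0059 0.0003] F [-16.6   2.6  17.6] M [ 0.39  3.86 -0.06] w 0.02
turn [0.0057 0.0016 0.0004] shift [ 0.0009 -0.0013  0.0045]
```

Request:
jog_arm(series=[[[0,0,0],[0.001,-0.001,-0.01],0],[[0.006,0.002,0],[0.001,-0.001,-0.022],0],[[0.006,0.002,0],[0.001,-0.001,-0.022],0],[[0.006,0.002,0],[0.001,-0.001,-0.022],0]])

```text
time_s: 9.75
tool_pos: [0.5566, 0.1702, 0.1612]
ee_rot: [0.586, 0.81, -0.0, -0.0]
contact_force: [0.2, 0.4, -2.4]
gripper_width: 0.0197
```

```bash
cat >> key.py <<'E'
def nutover(c,s,name,ctr=(.5565,.170),nd=18.23,crop=(180,120,350,270),sc=4):
    im=c["image"][:,:,::-1]; x0,y0,x1,y1=crop
    im=cv2.resize(im[y0:y1,x0:x1],None,fx=sc,fy=sc,interpolation=cv2.INTER_CUBIC)
    a=np.radians(nd+30)+np.arange(6)*np.pi/3
    for z,col in ((.08,(0,0,255)),(.092,(0,255,0))):
        P=np.c_[np.c_[np.cos(a),np.sin(a)]*.012/np.cos(np.pi/6)+ctr,np.full(6,z)]
        q=(proj(c,P)-[x0,y0]+.5)*sc
        cv2.polylines(im,[q.astype(np.int32)],True,col,1)
    b=np.linspace(0,2*np.pi,60); P=np.c_[np.c_[np.cos(b),np.sin(b)]*.034+ctr,np.full(60,.08)]
    cv2.polylines(im,[((proj(c,P)-[x0,y0]+.5)*sc).astype(np.int32)],True,(255,255,0),1)
    cv2.imwrite("pics/"+name,im)
E
python3 -c "
from key import *
pose()
c=viewer.capture('wrist'); s=sensors.observe(); overlay(c,s,'k4.png');nutover(c,s,'n4.png')"
```

```text
t 9.75 tcp [0.5566 0.1702 0.1612] yaw 1.8893 tilt [-0.0006  0.0002] F [ 0.2  0.4 -2.4] M [-0.03 -0.14  0.02] w 0.0197
```

View pics/k4.png

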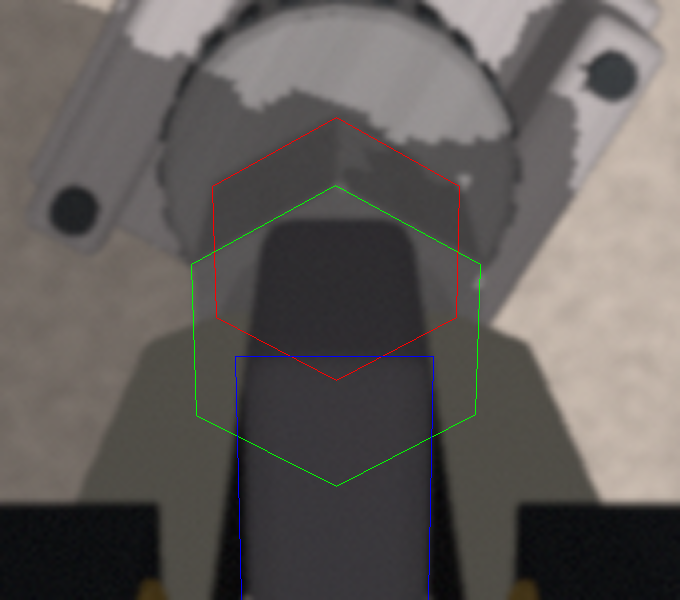

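View pics/n4.png

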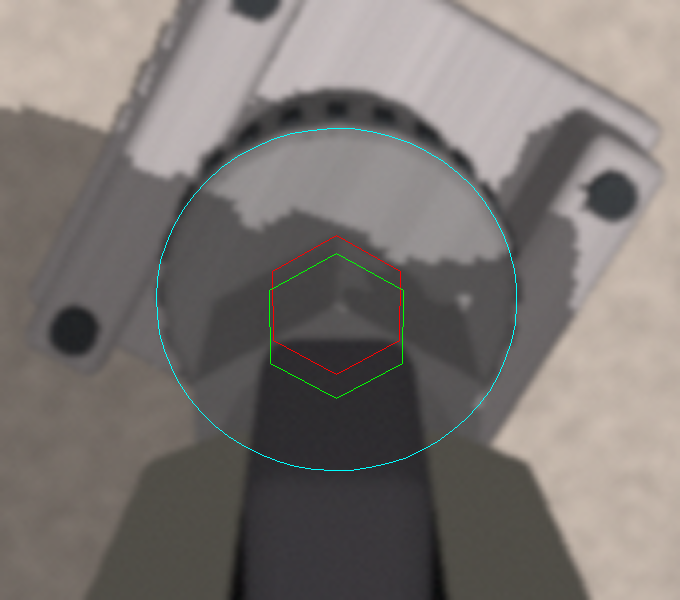

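The lid and nut model drawn at my measured centre matches the image within about 0.5 mm, so alignment was right and this key (key 1) stopped at the nut top: it doesn't fit. Return it to its place.

```bash
python3 -c "
from key import *
rel([.5566,.1702,.205],1.889);rel([.4903,-.1251,.205],1.5183)"
```

```text
turn [-0.0008 -0.0004  0.0004] shift [ 0.     0.    -0.044]
turn [-9.000e-04 -3.000e-04  3.711e-01] shift [-0.2596 -0.1554 -0.0439]
```

Request:
jog_arm(series=[[[0,0,0],[0,0,-0.044],0],[[0,0,0.18],[-0.05,-0.03,-0.046],0],[[0,0,0.371],[-0.1,-0.06,-0.044],0],[[0,0,0.371],[-0.15,-0.09,-0.044],0],[[0,0,0.371],[-0.2,-0.12,-0.044],0]])

```text
time_s: 10.42
tool_pos: [0.5045, -0.059, 0.2047]
ee_rot: [0.725, 0.688, -0.0, -0.0]
contact_force: [0.3, -0.3, -2.0]
gripper_width: 0.0197
```

```bash
python3 -c "
from key import *
pose();rel([.4903,-.1251,.12],1.5183)"
```

```text
t 10.43 tcp [ 0.5045 -0.059   0.2047] yaw 1.5185 tilt [-0.001   0.0001] F [ 0.3 -0.3 -2. ] M [-0.08 -0.11  0.05] w 0.0197
turn [-0.001  -0.      0.0002] shift [-0.0668 -0.0106  0.0847]
```

Request:
jog_arm(series=[[[-0.001,0,0],[-0.05,-0.008,0.02],0],[[-0.001,0,0],[-0.067,-0.011,0.06],0],[[-0.001,0,0],[-0.067,-0.011,0.11],0],[[-0.001,0,0],[-0.067,-0.011,0.13],0],[[-0.001,0,0],[-0.067,-0.011,0.135],0]])

```text
time_s: 11.05
tool_pos: [0.4897, -0.1251, 0.0693]
ee_rot: [0.725, 0.689, -0.0, -0.001]
contact_force: [0.6, -0.1, -2.3]
gripper_width: 0.0199
```

```bash
python3 -c "
from key import *
pose();rel([.4903,-.1251,.056],1.5183)"
```

```text
t 11.05 tcp [ 0.4897 -0.1251  0.0693] yaw 1.5189 tilt [-0.0012  0.0004] F [ 0.6 -0.1 -2.3] M [-0.05 -0.08 -0.03] w 0.0199
turn [-0.0012 -0.0003  0.0006] shift [-0.      0.0006  0.0133]
```

Request:
jog_arm(series=[[[-0.001,0,0],[0,0,0.009],0],[[-0.001,0,0],[0,0,0.012],0],[[-0.001,0,0],[0,0,0.0135],0],[[-0.001,0,0],[0,0,0.0135],0]])

```text
time_s: 11.55
tool_pos: [0.4899, -0.1251, 0.0562]
ee_rot: [0.725, 0.689, 0.0, 0.0]
contact_force: [-0.5, -0.2, -2.7]
gripper_width: 0.0197
```

```bash
python3 -c "
from key import *
pose();rel([.4903,-.1251,.056],1.5183)"
```

```text
t 11.55 tcp [ 0.4899 -0.1251  0.0562] yaw 1.5189 tilt [0.0004 0.0002] F [-0.5 -0.2 -2.7] M [-0.03 -0.11  0.  ] w 0.0197
turn [ 0.0004 -0.0002  0.0006] shift [0.     0.0004 0.0002]
```

Still carrying the weight (−2.7 N). Lower a little until it rests on the tray.

Request:
jog_arm(series=[[[0,0,0],[0,0,0.0005],0],[[0,0,0],[0,0,0.001],0],[[0,0,0],[0,0,0.001],0]])

```text
time_s: 11.92
tool_pos: [0.4901, -0.1251, 0.056]
ee_rot: [0.725, 0.689, 0.0, 0.0]
contact_force: [-3.3, 1.3, 5.6]
gripper_width: 0.0197
```

Request:
jog_arm(series=[[[0,0,0],[0,0,0],0.25],[[0,0,0],[0,0,0],0.4],[[0,0,0],[0,0,0],0.6],[[0,0,0],[0,0,0],0.8]])

```text
time_s: 12.42
tool_pos: [0.4901, -0.1251, 0.056]
ee_rot: [0.725, 0.689, 0.0, 0.0]
contact_force: [0.2, 0.4, 0.1]
gripper_width: 0.0487
```

```bash
python3 -c "
from key import *
pose()
c=viewer.capture('wrist'); save(c,'w8.png',None,1.5)"
```

```text
t 12.43 tcp [ 0.4901 -0.1251  0.056 ] yaw 1.5189 tilt [0.0008 0.0001] F [0.2 0.4 0.1] M [-0.01 -0.07 -0.  ] w 0.0487
```

View pics/w8.png

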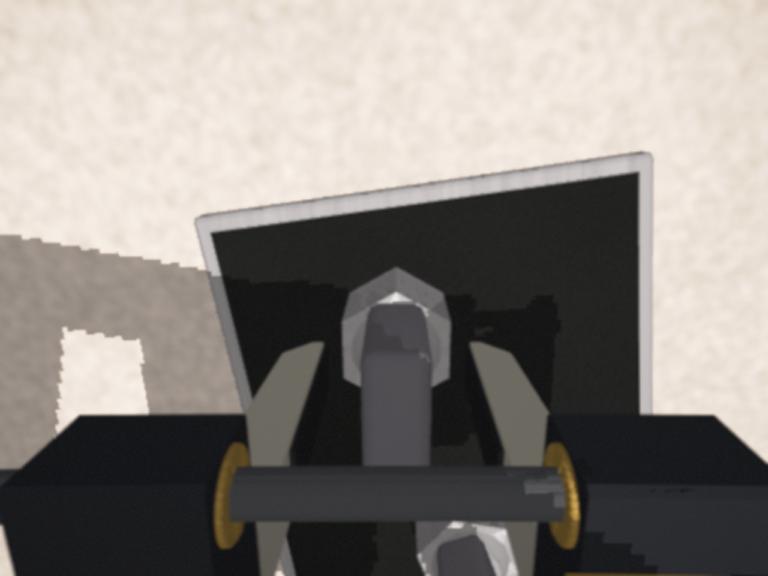

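The key stands upright between the open fingers at (396,330). Raise and go over the middle key.

```bash
python3 -c "
from key import *
rel([.5169,-.2249,.145],1.871)"
```

```text
turn [ 0.0008  0.     -0.3521] shift [-0.0983  0.032  -0.089 ]
```

Request:
jog_arm(series=[[[0,0,0],[0,0,-0.045],1],[[0,0,0],[0,0,-0.089],1],[[0,0,-0.18],[-0.045,0.016,-0.095],1],[[0,0,-0.352],[-0.098,0.032,-0.089],1],[[0,0,-0.352],[-0.098,0.032,-0.089],1]])

```text
time_s: 13.1
tool_pos: [0.5169, -0.2271, 0.1441]
ee_rot: [0.593, 0.805, -0.0, -0.0]
contact_force: [0.5, 0.6, -0.5]
gripper_width: 0.0929
```

Request:
jog_arm(series=[[[0,0,0],[0,0,0],1],[[0,0,0],[0,0,0],1]])

```text
time_s: 13.35
tool_pos: [0.5168, -0.2264, 0.1441]
ee_rot: [0.593, 0.805, 0.0, -0.0]
contact_force: [0.0, -0.2, 1.1]
gripper_width: 0.0927
```

```bash
cat > ktop.py <<'E'
from key import *
def ktop(c,x0,y0):
    p=cloud(c).reshape(-1,3)
    t=p[(p[:,2]>.088)&(p[:,2]<.102)&(abs(p[:,1]-y0)<.035)&(abs(p[:,0]-x0)<.035)]
    print(len(t),t[:,2].mean(),cv2.minAreaRect(t[:,:2].astype(np.float32)))
E
python3 -c "
from ktop import *
pose()
c=viewer.capture('wrist'); save(c,'w9.png',None,1.5,[proj(c,[.5169,-.2249,.095])[0]])
ktop(c,.517,-.225)
c2=viewer.capture('scene'); save(c2,'c3.png',(90,120,260,230),4)
rel([.5169,-.2249,.056],1.871)"
```

```text
t 13.35 tcp [ 0.5168 -0.2264  0.1441] yaw 1.8709 tilt [-0.0004  0.0003] F [ 0.  -0.2  1.1] M [-0.04 -0.08  0.  ] w 0.0927
1804 0.093972323145636 ((0.5164313912391663, -0.2241409569978714), (0.0199850145727396, 0.04279479384422302), 17.78618621826172)
turn [-0.     -0.0002  0.0005] shift [0.0014 0.0005 0.0883]
```

View pics/w9.png

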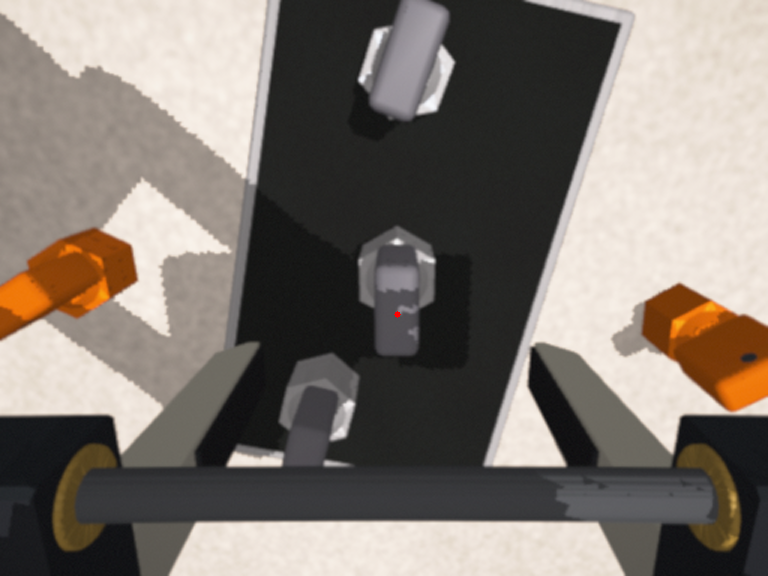

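View pics/c3.png

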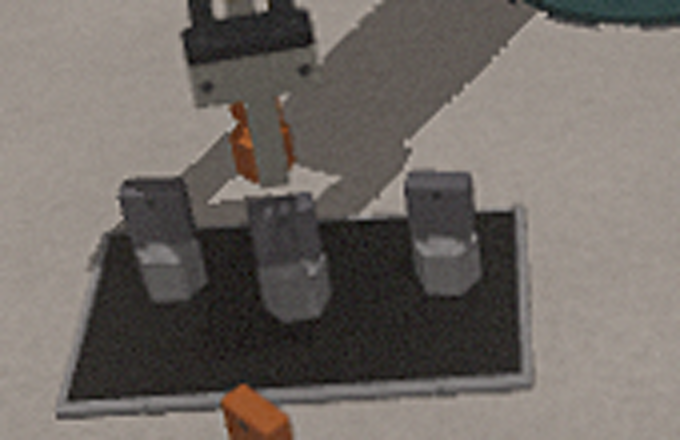

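Middle key centred (397 against jaw centre 396 px), and key 1 stands fine in the scene view. Descend and pre-close.

Request:
jog_arm(series=[[[0,0,0],[0.002,0,0.05],1],[[0,0,0],[0.002,0,0.085],0.7],[[0,0,0],[0.002,0,0.088],0.4],[[0,0,0],[0.002,0,0.088],0.38],[[0,0,0],[0.002,0,0.088],0.38]])

```text
time_s: 14.08
tool_pos: [0.5171, -0.2247, 0.0582]
ee_rot: [0.593, 0.805, 0.0, 0.001]
contact_force: [-0.8, 0.1, -0.3]
gripper_width: 0.0575
```

```bash
python3 -c "
from ktop import *
pose()
c=viewer.capture('wrist'); save(c,'w10.png',(150,150,400,384),3)"
```

```text
t 14.07 tcp [ 0.5171 -0.2247  0.0582] yaw 1.8716 tilt [ 0.0021 -0.001 ] F [-0.8  0.1 -0.3] M [-0.03 -0.09 -0.03] w 0.0575
```

View pics/w10.png

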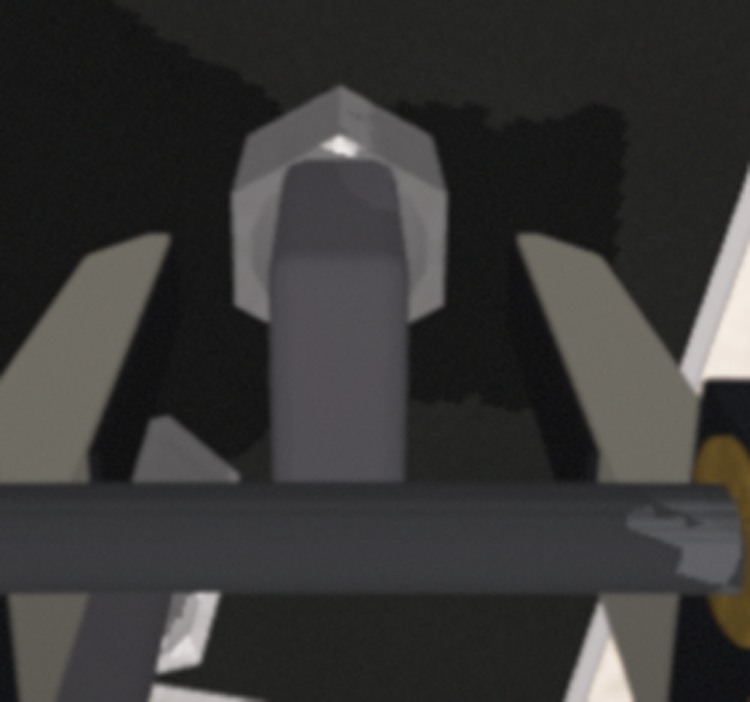

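Request:
jog_arm(series=[[[0.001,0.002,0],[0,-0.0008,0.002],0.35],[[0.001,0.002,0],[0,-0.0008,0.002],0.35],[[0.001,0.002,0],[0,-0.0008,0.002],0.2],[[0.001,0.002,0],[0,-0.0008,0.002],0],[[0.001,0.002,0],[0,-0.0008,0.002],0]])

```text
time_s: 14.75
tool_pos: [0.5162, -0.225, 0.056]
ee_rot: [0.593, 0.805, 0.0, -0.0]
contact_force: [-0.9, -0.6, 0.4]
gripper_width: 0.02
```

Request:
jog_arm(series=[[[0,0,0],[0,0,0],0],[[0,0,0],[0,0,0],0]])

```text
time_s: 15.0
tool_pos: [0.5162, -0.225, 0.056]
ee_rot: [0.593, 0.805, 0.0, -0.0]
contact_force: [0.7, -0.0, -0.8]
gripper_width: 0.0201
```

```bash
python3 -c "
from ktop import *
pose()
c=viewer.capture('wrist'); overlay(c,sensors.observe(),'k5.png')"
```

```text
t 15.0 tcp [ 0.5162 -0.225   0.056 ] yaw 1.8716 tilt [0.0003 0.0008] F [ 0.7 -0.  -0.8] M [-0.04 -0.1  -0.02] w 0.0201
```

View pics/k5.png

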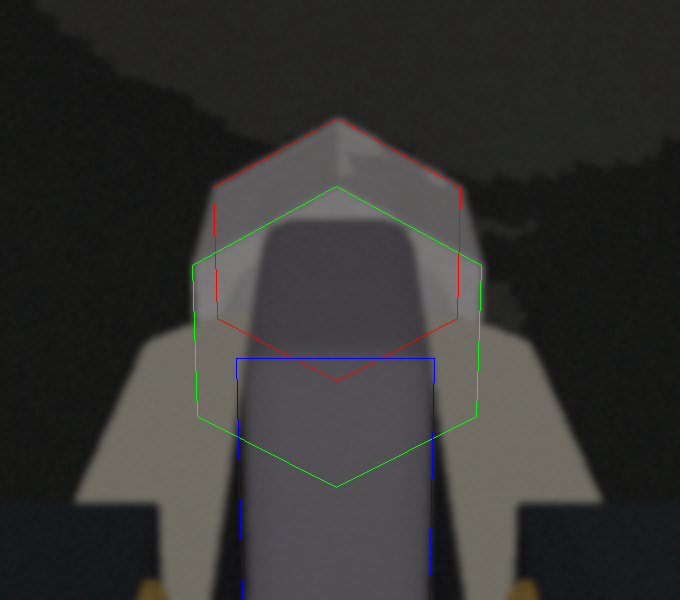

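Gripped and centred on the model overlay. Lift and carry to the nut.

Request:
jog_arm(series=[[[0,0,0],[0,0,-0.05],0],[[0,0,0],[0,0,-0.1],0],[[0,0,0],[0,0,-0.15],0],[[0,0,0],[0.05,0,-0.15],0],[[0,0,0],[0.1,0,-0.15],0]])

```text
time_s: 15.68
tool_pos: [0.486, -0.1287, 0.2062]
ee_rot: [0.594, 0.805, 0.0, -0.0]
contact_force: [1.3, 0.9, -2.4]
gripper_width: 0.0196
```

```bash
python3 -c "
from ktop import *
pose();rel([.5565,.170,.2],1.889)"
```

```text
t 15.68 tcp [ 0.486  -0.1287  0.2062] yaw 1.8704 tilt [0.0006 0.0008] F [ 1.3  0.9 -2.4] M [-0.05 -0.13  0.01] w 0.0196
turn [ 0.0008 -0.0006 -0.0186] shift [0.2646 0.1555 0.0065]
```

Request:
jog_arm(series=[[[0,0,-0.019],[0.053,0.031,0],0],[[0,0,-0.019],[0.106,0.062,0],0],[[0,0,-0.019],[0.16,0.093,0],0],[[0,0,-0.019],[0.212,0.124,0.005],0],[[0,0,-0.019],[0.265,0.156,0.007],0]])

```text
time_s: 16.3
tool_pos: [0.5568, 0.1726, 0.199]
ee_rot: [0.586, 0.81, 0.0, -0.0]
contact_force: [0.4, -1.1, -2.1]
gripper_width: 0.0201
```

```bash
python3 -c "
from ktop import *
pose();rel([.5565,.170,.147],1.889)"
```

```text
t 16.3 tcp [0.5568 0.1726 0.199 ] yaw 1.8896 tilt [0.0003 0.0007] F [ 0.4 -1.1 -2.1] M [-0.07 -0.16 -0.04] w 0.0201
turn [ 0.0005 -0.0006  0.0006] shift [-0.0024 -0.0011  0.052 ]
```

Request:
jog_arm(series=[[[0,0,0],[-0.0024,-0.001,0.02],0],[[0,0,0],[-0.0024,-0.001,0.045],0],[[0,0,0],[-0.0024,-0.001,0.052],0],[[0,0,0],[-0.0024,-0.001,0.052],0],[[0,0,0],[-0.0024,-0.001,0.052],0]])

```text
time_s: 16.92
tool_pos: [0.557, 0.1697, 0.1481]
ee_rot: [0.586, 0.81, 0.001, 0.0]
contact_force: [-0.6, -0.6, -2.0]
gripper_width: 0.0199
```

```bash
python3 -c "
from ktop import *
pose();rel([.5565,.170,.140],1.889)"
```

```text
t 16.93 tcp [0.557  0.1697 0.1481] yaw 1.889 tilt [0.0016 0.001 ] F [-0.6 -0.6 -2. ] M [-0.01 -0.16  0.01] w 0.0199
turn [ 0.0018 -0.0004  0.    ] shift [ 0.0004 -0.0004  0.0081]
```

Request:
jog_arm(series=[[[0.001,0,0],[0.0005,-0.0004,0.004],0],[[0.001,0,0],[0.0005,-0.0004,0.007],0],[[0.001,0,0],[0.0005,-0.0004,0.009],0],[[0.001,0,0],[0.0005,-0.0004,0.01],0],[[0.001,0,0],[0.0005,-0.0004,0.01],0]])

```text
time_s: 17.55
tool_pos: [0.5565, 0.1701, 0.1381]
ee_rot: [0.586, 0.81, 0.0, 0.0]
contact_force: [0.3, 0.6, -1.6]
gripper_width: 0.0197
```

```bash
python3 -c "
from ktop import *
pose();rel([.5565,.170,.135],1.889)"
```

```text
t 17.55 tcp [0.5565 0.1701 0.1381] yaw 1.889 tilt [0.0006 0.0007] F [ 0.3  0.6 -1.6] M [-0.06 -0.12 -0.01] w 0.0197
turn [ 0.0007 -0.0004  0.    ] shift [-0.0001  0.      0.0031]
```

At z=0.1381, below the other key's stop (0.140), with no contact force: this one is entering. Continue gently.

Request:
jog_arm(series=[[[0,0,0],[0,0,0.002],0],[[0,0,0],[0,0,0.004],0],[[0,0,0],[0,0,0.006],0],[[0,0,0],[0,0,0.006],0]])

```text
time_s: 18.05
tool_pos: [0.5564, 0.1701, 0.1318]
ee_rot: [0.586, 0.81, 0.0, -0.0]
contact_force: [0.2, 0.2, -2.4]
gripper_width: 0.0199
```

```bash
python3 -c "
from ktop import *
pose();rel([.5565,.170,.126],1.889)"
```

```text
t 18.05 tcp [0.5564 0.1701 0.1318] yaw 1.8891 tilt [0.0003 0.0005] F [ 0.2  0.2 -2.4] M [-0.09 -0.12  0.02] w 0.0199
turn [ 0.0004 -0.0004  0.0001] shift [-0.0001  0.0001  0.0058]
```

Request:
jog_arm(series=[[[0,0,0],[0,0,0.002],0],[[0,0,0],[0,0,0.004],0],[[0,0,0],[0,0,0.006],0],[[0,0,0],[0,0,0.0065],0],[[0,0,0],[0,0,0.007],0]])

```text
time_s: 18.68
tool_pos: [0.5565, 0.1701, 0.126]
ee_rot: [0.586, 0.81, 0.001, 0.0]
contact_force: [-5.5, -1.7, 12.3]
gripper_width: 0.0199
```

```bash
python3 -c "
from ktop import *
pose()
c=viewer.capture('wrist'); overlay(c,sensors.observe(),'k6.png')
c=viewer.capture('side'); save(c,'s4.png',(190,150,310,280),5)
c=viewer.capture('scene'); save(c,'c4.png',None,1.5)"
```

```text
t 18.68 tcp [0.5565 0.1701 0.126 ] yaw 1.8891 tilt [0.0009 0.0007] F [-5.5 -1.7 12.3] M [-0.39  1.19  0.05] w 0.0199
```

View pics/k6.png

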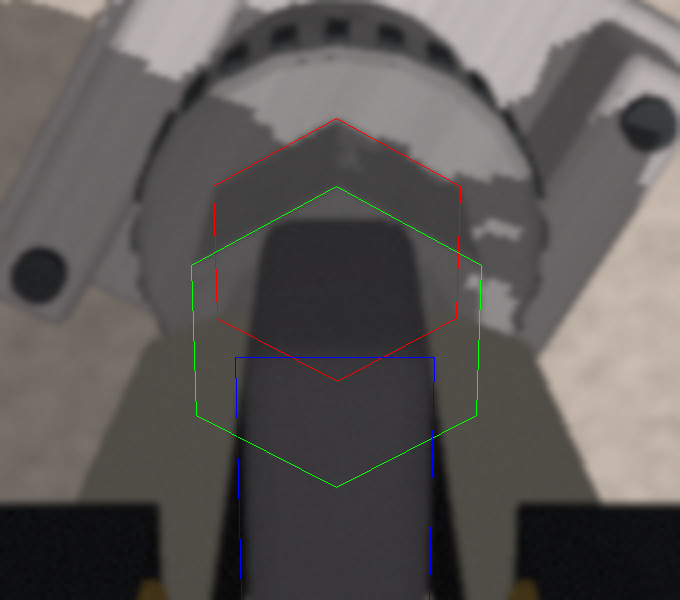

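View pics/s4.png

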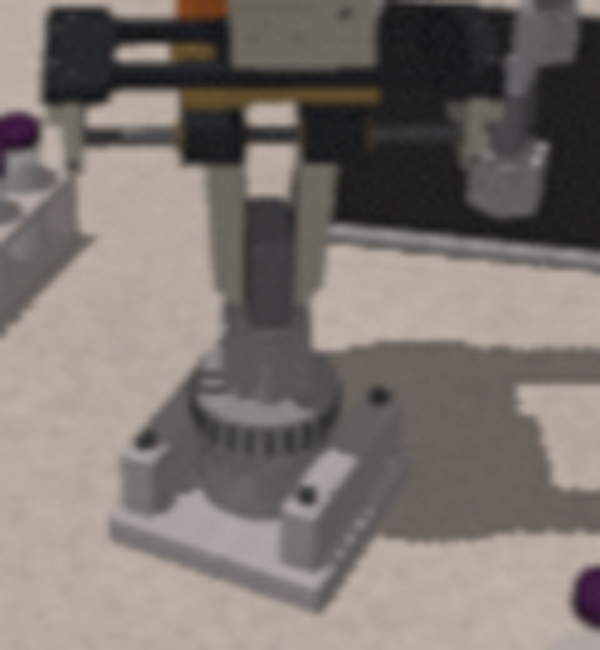

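View pics/c4.png

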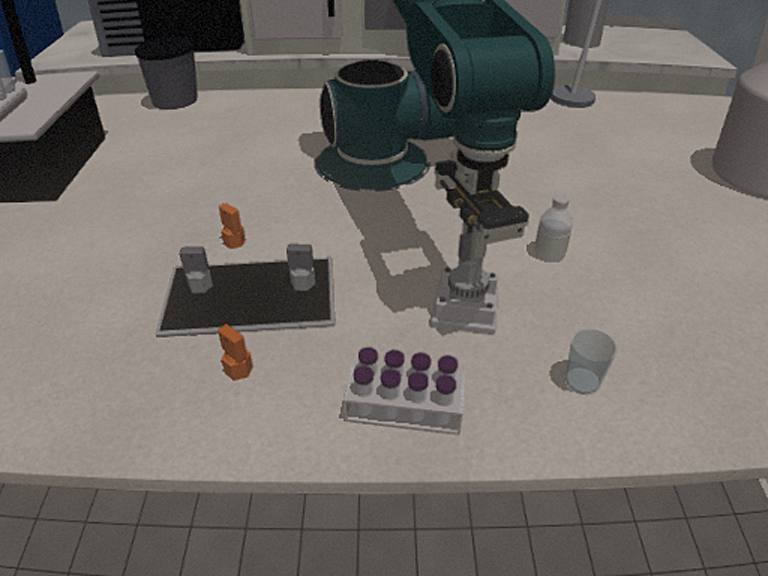

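Fully on at z=0.1260, which is 14.6 mm below key 1's stop, with 12 N of push. Side view shows the barrel flush on the lid at (265,360). Both other keys stand on the tray at (197,270) and (300,265), and the bystanders look untouched. One gentle further push should confirm the bottom.

Request:
jog_arm(series=[[[0,0,0],[0,0,0.0015],0],[[0,0,0],[0,0,0.003],0],[[0,0,0],[0,0,0.002],0],[[0,0,0],[0,0,0.0015],0]])

```text
time_s: 19.32
tool_pos: [0.5567, 0.1701, 0.1259]
ee_rot: [0.586, 0.81, 0.001, 0.0]
contact_force: [-4.4, -1.2, 8.0]
gripper_width: 0.0199
```

```bash
python3 -c "
from ktop import *
pose()
c=viewer.capture('wrist'); s=sensors.observe()
p=cloud(c).reshape(-1,3); q=R.from_quat(s['ee_rot']).inv().apply(p-s['tool_pos'])
t=q[(q[:,2]<-.033)&(q[:,2]>-.045)&(abs(q[:,1])<.009)&(q[:,0]>.0)&(q[:,0]<.02)]
print('grip top rel tcp',np.median(t[:,2]),'-> world z',s['tool_pos'][2]-np.median(t[:,2]))"
```

```text
t 19.32 tcp [0.5567 0.1701 0.1259] yaw 1.889 tilt [0.0019 0.0009] F [-4.4 -1.2  8. ] M [-0.31  1.01  0.06] w 0.0199
grip top rel tcp -0.03848874558439451 -> world z 0.16443768693751315
```

Bottomed out: it moved no lower under the extra push. The grip top is at z=0.1644, against an expected 0.165. Hand in.

```bash
python3 -c "
from workcell import workorder
print(workorder.finish_job())"
```

```text
the job is handed in; nothing more can be done
None
```

The middle key on the tray fits the nut. It is pushed all the way down over the nut, upright and still gripped, and I handed the job in at about 19 s.

- **First key tried (nearest the vessel):** it stopped on the nut's top with the tool at z = 0.1406 m. It stayed there through small side shifts and, with less certainty, turns. I put it back upright in its place on the tray. During those shifts the sideways force was at times larger than the downward push. I took that as friction or catching on the rim, because an overlay on the wrist picture showed the key within about 0.5 mm of the nut's centre.
- **Middle key:** it slid down freely to z = 0.126 m, 14.6 mm below where the first key stopped. A further gentle push moved it no lower.
- **Third key:** I did not try it and it was never touched, because the fit was already found.
- **Last checks:**
    - The grip's top was at z = 0.1644 m, against 0.165 m for a key fully home.
    - The tool's tilt was about 0.1°, the jaw width 19.9 mm and the remaining push 8 N.
    - In the last scene picture, taken just before that final push, both other keys stand on the tray. The bottle, beaker and tube rack look undisturbed.
    - The loose cap was not in clear view in that picture, but the side view taken with it showed it in place.

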